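Pop open the orange stick box

ROBOT

A 7-joint arm with a two-finger parallel gripper is mounted at the origin on the work surface. World frame = base frame: x ahead of the robot, y to its left, z up, the work surface at z = 0. Lengths are in m, angles in rad, forces in N, time in s.
With the tool pointing down it reaches from about 0.425 to 0.925 m from the base axis. Payload 6.8 kg.
Tool frame: the origin (TCP) lies between the finger pads; the fingertips stand 22 mm ahead of it and the grasp point (between the pads) lies 3 mm ahead of it (bot.tip_reach is the distance from the TCP to the fingertips, in m); z points along the fingers, x is the direction in which the jaws open and shut, and the axes are right-handed (so a half turn about z gives the same grasp; the last joint's range is limited). The gripper opens to 85 mm and grips with 20 to 120 N. Pads are 22 mm wide; open, the fingers measure 114 mm over their backs; the gripper's body (76 mm by 85 mm) begins 54 mm behind the grasp point. The pads swing forward as they close: fully open they stand 13 mm farther back than shut.
Start: joints at [1.015, 0.477, 0.022, 1.555, -0.011, 1.109, -0.083], TCP at [0.292, -0.608, 0.253] pointing down, gripper open.
Joint ranges: [-2.96, 2.96], [-0.34, 2.1], [-1.41, 1.46], [0.24, 2.44], [-1.37, 4.51], [0.17, 1.92], [-2.96, 2.96]. Speed limits (rad/s): [2.39, 2.39, 3.14, 3.14, 3.14, 3.14, 3.14].

INTERFACE

Orientations are given as a unit quaternion [w, x, y, z].
In Python, from station import bot gives the robot as it stands.
- The arm moves only by the tool step_arm, never from a script. Its argument "targets" is a list of rows, each a list of 5 numbers: the shift along the tool's x, y, z in mm, then the turn about the tool's z in degrees, then the closure, from 0 (fully open) to 1 (shut). In form: [[dx, dy, dz, spin, jaw], ...]. A call has 1 to 20 rows; each row is the pose to reach, as a shift and turn from the pose commanded when the call began, along the tool's axes at that moment; what a row does not reach only later rows make up. A row lasts 1/12 s, in which the tool goes at most 41.7 mm and 7.16 degrees, less where a joint would pass 70% of its speed; a pose out of reach is approached as far as the arm can. A call with a gripper value outside its range is refused whole. The fingers move at their own pace and stop on an object; "newtons" is the grip in N (left out, the last holds). Time passes only in rows, so rows that repeat a pose let the fingers close. It gives the time, the measured TCP pose, the force and the opening at its end, in the units of the state.
- bot.get_obs(): the state, without advancing time (a new reading comes with each control period).
- bot.read_camera(name): name is "scene" or "top" or "wrist"; returns a dict with "frame" (384x512x3 uint8, red, green, blue), "z_map" (384x512 float32, m along the optical axis (not along the pixel's ray), 0 where there is no reading), "fov_y" (degrees; the focal length in pixels is half the picture's height over the tangent of half this angle, whatever the lens; pixels are square), "cx", "cy" (the principal point, pixels), "R" (3x3) and "t" (3): a world point X has camera coordinates R X + t. Camera axes: x right, y down, z forward; pixel columns grow to the right and rows downward; lengths in m; the calibration is good to about 2 mm. The wrist camera is an equidistant fisheye: a pixel r from the principal point sees the ray r / f radians off the axis. A picture is of the moment at which its call begins.
- bot.hand_in(): hands the job in, once; it reports no verdict.
The state is a dict: "t": time; "q": joint angles; "joint_vel": joint speeds; "joint_torque": joint torques, N m; "eef_pos": TCP position; "tool_rot": TCP orientation; "contact_force": force on the tool from outside, world axes, zero at the start; "torque": the same for the moment, N m; "gripper_width": opening from 0.0 (shut) to 1.0 (fully open).
Only numpy, scipy, OpenCV 4.12 (cv2) and the standard library are available. Lean on these libraries where they do the work, as an engineer would, in place of code of your own. Each camera call takes 0.05 s, during which the arm holds its last target.

TASK

The painters need stirring sticks. Press the button of the box with the orange lid so that its sprung lid pops up, then steady the lid and ease it back, without flinging it, until it stands fully open on its own. Leave the blue-lidded box shut and do not disturb the clear beaker between the boxes.

Things in the scene. Friction and masses are not known exactly. Their poses are not given: they have to be found in the camera images.
- orange_button_top (a point): Top centre of the orange push button (30 mm across) on the white front deck of the orange-lidded box, 69 mm above the table, 14 mm above the deck. z up, x level from the button across the lid to the hinge, y along the hinge. Travels 6 mm straight down on a spring (1.5 N at first, 4.5 N fully down), frees the lid at 4 mm, rises again when let go.
- orange_hinge (a point): Middle of the hinge axis of the orange lid, 120 mm beyond the button centre along x, 59 mm above the table; axes as the button's. The lid is a flat plate 160 mm wide (y), 8 mm thick, reaching 90 mm from here back towards the button; its front edge rises and swings away from the button; open, its underside faces the button. The box is fixed, 145 x 160 x 55 mm.
- orange_lid (a joint): Angle of the orange lid in rad: 0 shut and latched, 1.57 upright, 1.75 at its stop, leaning slightly back. With the button pressed it springs up by itself to about two thirds open (0.95 to 1.2) and waits there; its friction hinge then stays wherever it is left between there and the stop; under 1 N at the front edge moves it.
- blue_lid (a joint): Angle of the lid of the other box, alike but with a blue lid and blue button: 0 shut.
- beaker: Empty clear plastic beaker, loose, standing between the two boxes: 68 mm across the rim, 110 mm high. Its origin is the centre of its underside, z up.
Mind the look-alikes: they are no part of the job. Leave any turquoise look-alike of the part that bears orange_button_top alone.

How it is judged:
By the outcome, as a careful person would: the job done as asked, in the order asked, and still so for the second after the job is handed in, with the robot touching nothing.
It also fails if it takes over 38 s, if anything falls off the work surface, if the arm or the gripper's body presses on something with over 40 N, if the wrist force passes 120 N, or if a joint passes its speed limit or range.

## Working session

There is one attempt and no reset: what is moved stays moved. The work goes in short steps, Python scripts to look and compute and a tool call to move; the robot and the scene stay as the last step left them, time stands still between calls to the robot, and variables do not carry over. Pictures are saved under pics/ and viewed, and the job is handed in when it is done.

Besides the shell and the picture viewer there is one more tool, called after ">>>" in YAML: its name, and indented under it one key for each argument. step_arm: Moves the arm, as the interface text tells. Its arguments: {"type":"object","properties":{"targets":{"type":"array"},"newtons":{"type":"number"}},"required":["targets"]}

```bash
mkdir -p pics; ls; python3 - <<'E'
from station import bot
import cv2,numpy as np
o=bot.get_obs();print({k:np.round(v,3) for k,v in o.items()},bot.tip_reach)
for n in("scene","top"):
    c=bot.read_camera(n);np.savez(f"pics/{n}0.npz",**c);cv2.imwrite(f"pics/{n}0.png",c["frame"][...,::-1]);print(n,c["fov_y"],c["cx"],c["cy"],c["R"],c["t"])
a=[cv2.imread(f"pics/{n}0.png") for n in("scene","top")]
E
```

```text
pics
{'t': np.float64(0.0), 'q': array([ 1.015,  0.478,  0.022,  1.556, -0.012,  1.109, -0.083]), 'joint_vel': array([-0.002, -0.001,  0.002,  0.   , -0.   ,  0.   ,  0.001]), 'joint_torque': array([-0.0000e+00, -5.9644e+01,  1.6080e+00, -2.8120e+01,  1.2000e-02,
        9.0000e-03, -0.0000e+00]), 'eef_pos': array([ 0.292, -0.608,  0.252]), 'tool_rot': array([-0.   ,  0.846, -0.532, -0.001]), 'contact_force': array([-0.587,  0.345, -0.282]), 'torque': array([-0.039,  0.011,  0.002]), 'gripper_width': np.float64(0.998)} 0.022
scene 55.97267846553532 252.0279733666986 191.86902655377025 [[-0.46097568  0.88719385  0.01971036]
 [ 0.63579459  0.34568364 -0.69012177]
 [-0.61908534 -0.30559762 -0.7234248 ]] [ 0.15769771 -0.18486123  1.1615044 ]
top 56.53259056476932 254.9991356619655 189.2514052102069 [[ 0.0775495  -0.99697588  0.0050168 ]
 [-0.97196796 -0.0767226  -0.22224294]
 [ 0.22195575  0.01235866 -0.97497841]] [0.02382393 0.39812723 0.95446926]
```

View pics/scene0.png

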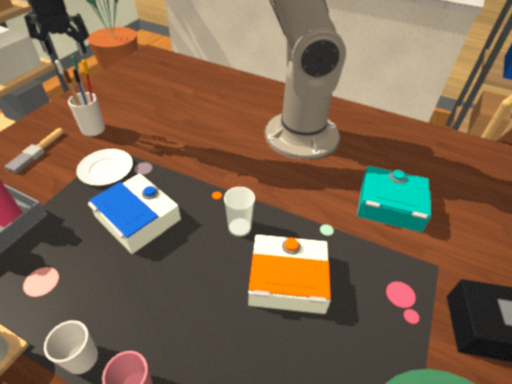

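View pics/top0.png

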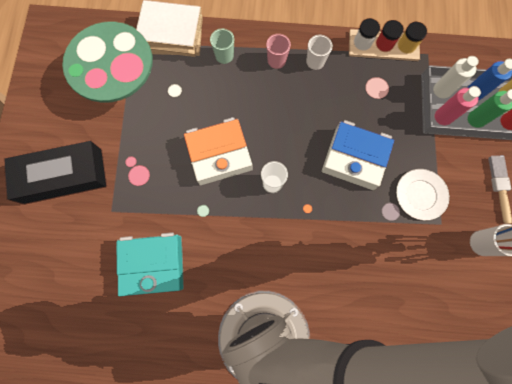

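The top view shows the orange box near pixel (220,152), with its button near (222,164). The blue box is near (360,155), the beaker near (274,178), and the turquoise look-alike near (150,265), which I'll leave alone. Next I'll measure the orange box.

```bash
cat > h.py <<'E'
import numpy as np,cv2
def load(n): return dict(np.load(f"pics/{n}.npz"))
def ray(c,u,v):
    f=192/np.tan(np.radians(float(c["fov_y"])/2))
    d=np.array([(u-c["cx"])/f,(v-c["cy"])/f,1.]);R=c["R"];return -R.T@c["t"],R.T@d
def plane(c,u,v,z):
    o,d=ray(c,u,v);return o+d*(z-o[2])/d[2]
E
python3 - <<'E'
from h import *
for n,roi in(("top0",(170,110,265,190)),("scene0",(235,225,345,320))):
    c=load(n);im=c["frame"];hsv=cv2.cvtColor(im,cv2.COLOR_RGB2HSV)
    m=cv2.inRange(hsv,(5,150,120),(20,255,255));k=np.zeros_like(m);x0,y0,x1,y1=roi;k[y0:y1,x0:x1]=255;m&=k
    N,l,s,ce=cv2.connectedComponentsWithStats(m)
    for i in range(1,N):
        if s[i,4]<30:continue
        print(n,s[i],ce[i],"z.069",plane(c,*ce[i],.066).round(4),"z.063",plane(c,*ce[i],.063).round(4))
        if s[i,4]>400:
            cn=cv2.findContours((l==i).astype(np.uint8),0,1)[0][0]
            b=cv2.boxPoints(cv2.minAreaRect(cn));print([ (p.round(1),plane(c,*p,.063).round(4)) for p in b])
            q=cv2.approxPolyDP(cn,6,True)[:,0];print([ (p,plane(c,*p,.063).round(4)) for p in q])
    x=cv2.resize(im[y0:y1,x0:x1],None,fx=5,fy=5,interpolation=2);cv2.imwrite(f"pics/{n}crop.png",x[...,::-1])
E
```

```text
top0 [ 184  119   62   42 1605] [214.4211838  140.11900312] z.069 [0.5231 0.1799 0.066 ] z.063 [0.5242 0.1803 0.063 ]
[(array([183.1, 134.1], dtype=float32), array([0.5351, 0.271 , 0.063 ])), (array([237.8, 118.2], dtype=float32), array([0.5959, 0.1202, 0.063 ])), (array([245.8, 145.7], dtype=float32), array([0.5145, 0.0903, 0.063 ])), (array([191.1, 161.6], dtype=float32), array([0.4557, 0.2388, 0.063 ]))]
[(array([238, 121], dtype=int32), array([0.5874, 0.1188, 0.063 ])), (array([184, 134], dtype=int32), array([0.5356, 0.2684, 0.063 ])), (array([191, 160], dtype=int32), array([0.4604, 0.2395, 0.063 ])), (array([245, 145], dtype=int32), array([0.5165, 0.0927, 0.063 ]))]
top0 [217 159  10  10  71] [221.3943662  163.47887324] z.069 [0.4562 0.1535 0.066 ] z.063 [0.4571 0.1538 0.063 ]
scene0 [332 225  13   7  55] [339.4        226.92727273] z.069 [0.3614 0.2318 0.066 ] z.063 [0.3588 0.2316 0.063 ]
scene0 [285 237  14  14 151] [291.1589404  243.82781457] z.069 [0.4563 0.1536 0.066 ] z.063 [0.4542 0.153  0.063 ]
scene0 [ 248  254   83   45 2982] [289.89201878 275.71294433] z.069 [0.5298 0.1823 0.066 ] z.063 [0.528  0.1818 0.063 ]
[(array([247.4, 290.4], dtype=float32), array([0.5976, 0.121 , 0.063 ])), (array([251.1, 253. ], dtype=float32), array([0.5166, 0.087 , 0.063 ])), (array([333.7, 261.3], dtype=float32), array([0.4529, 0.2495, 0.063 ])), (array([329.9, 298.7], dtype=float32), array([0.5378, 0.2705, 0.063 ]))]
[(array([252, 255], dtype=int32), array([0.5202, 0.0911, 0.063 ])), (array([249, 289], dtype=int32), array([0.5933, 0.1224, 0.063 ])), (array([330, 298], dtype=int32), array([0.5363, 0.2701, 0.063 ])), (array([328, 261], dtype=int32), array([0.4579, 0.2388, 0.063 ]))]
```

View pics/top0crop.png

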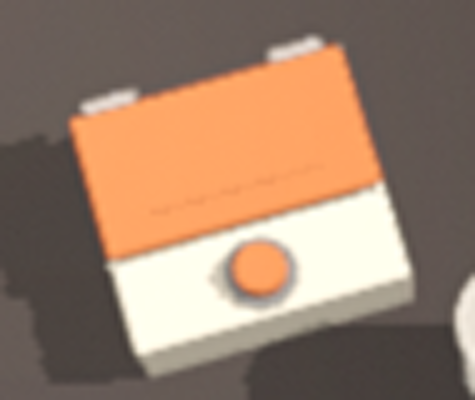

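View pics/scene0crop.png

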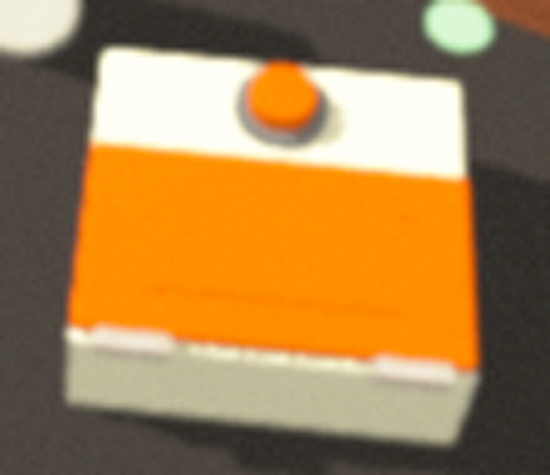

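```bash
cat >> h.py <<'E'
from scipy.spatial.transform import Rotation as Ro
def rot(o): w,x,y,z=o["tool_rot"];return Ro.from_quat([x,y,z,w])
BTN=np.array([.456,.1535,.069]);A=np.radians(21.5);BX=np.array([np.cos(A),np.sin(A),0]);BY=np.array([-np.sin(A),np.cos(A),0])
def box(p): d=np.asarray(p)-BTN;return np.array([d@BX,d@BY,p[2]])*1000
def shift(o,w): return rot(o).inv().apply(np.asarray(w)-o["eef_pos"])*1000
E
python3 - <<'E'
from h import *
from station import bot
# angle from corners of both views
for f in ([.5874,.1188],[.5356,.2684]),([.4604,.2395],[.5165,.0927]),([.5202,.0911],[.4579,.2388]),([.5933,.1224],[.5363,.2701]):
    d=np.subtract(*f);print(np.degrees(np.arctan2(d[1],d[0]))%180-90,np.linalg.norm(d))
o=bot.get_obs();R=rot(o).as_matrix();print(R.round(3),np.degrees(np.arctan2(R[1,0],R[0,0])))
for w in ([.5,-.15,.25],[*(BTN-0.002*BX)[:2],.25]):print(shift(o,w).round(1))
E
```

```text
19.098753562481306 0.15831424446334577
20.914485875866106 0.15715422361489365
22.870063268237985 0.16030152837699335
21.102469252899738 0.1583170553035901
[[ 0.433 -0.901 -0.001]
 [-0.901 -0.433  0.001]
 [-0.002  0.    -1.   ]] -64.33858562383345
[-322.8 -385.8    2.9]
[-615.5 -475.5    3.4]
```

>>> step_arm:
  targets:
    - [-12, -14, 0, 0, 1]
    - [-35, -42, 0, 1, 1]
    - [-60, -72, 0, 2, 1]
    - [-85, -101, 0, 3, 1]
    - [-110, -131, 0, 4, 1]
    - [-135, -161, 0, 4.5, 1]
    - [-160, -191, 0, 4.5, 1]
    - [-185, -221, 0, 4.5, 1]
    - [-210, -250, 0, 4.5, 1]
    - [-235, -280, 0, 4.5, 1]
    - [-260, -310, 0, 4.5, 1]
    - [-285, -340, 0, 4.5, 1]
    - [-310, -365, 0, 4.5, 1]
    - [-345, -386, 0, 4.5, 1]
    - [-378, -397, 0, 4.5, 1]
    - [-410, -408, 0, 4.5, 1]
    - [-443, -418, 0, 4.5, 1]
    - [-475, -428, 0, 4.5, 1]
    - [-500, -438, 0, 4.5, 1]
    - [-515, -442, 0, 4.5, 1]
  newtons: 40

```text
t: 1.77
eef_pos: [0.467, 0.0507, 0.2533]
tool_rot: [-0.0, 0.826, -0.564, -0.0]
contact_force: [0.0, -0.4, -0.4]
gripper_width: 0.002
```

```bash
python3 - <<'E'
from h import *
from station import bot
o=bot.get_obs();R=rot(o).as_matrix();print(o["t"],o["eef_pos"],np.degrees(np.arctan2(R[1,0],R[0,0])),o["gripper_width"],o["joint_vel"].round(2))
print(shift(o,[*(BTN-0.002*BX)[:2],.15]).round(1), box(o["eef_pos"]))
E
```

```text
1.7667 [0.46701202 0.05074938 0.25327611] -68.60968496873424 0.0018250235672405233 [-0.23 -0.02 -0.11  0.03  0.03  0.   -0.38]
[-99.6 -25.2 103.4] [-27.41245247 -99.63689817 253.27610794]
```

>>> step_arm:
  targets:
    - [-20, -5, 0, 0, 1]
    - [-50, -13, 0, 0, 1]
    - [-80, -20, 10, 0, 1]
    - [-98, -25, 40, 0, 1]
    - [-99, -25, 70, 0, 1]
    - [-99, -25, 95, 0, 1]
    - [-99, -25, 100, 0, 1]
    - [-99, -25, 100, 0, 1]
    - [-99, -25, 100, 0, 1]

```text
t: 2.52
eef_pos: [0.4557, 0.1484, 0.154]
tool_rot: [-0.0, 0.825, -0.565, 0.0]
contact_force: [0.5, 0.3, 0.5]
gripper_width: -0.0
```

```bash
cat > look.py <<'E'
from h import *
from station import bot
import sys
tag=sys.argv[1]
o=bot.get_obs();R=rot(o).as_matrix();print(o["t"],o["eef_pos"].round(4),"yaw",np.degrees(np.arctan2(R[1,0],R[0,0])),"F",o["contact_force"].round(2),"box",box(o["eef_pos"]).round(1))
ims=[]
for n in sys.argv[2:]:
    c=bot.read_camera(n);np.savez(f"pics/{n}{tag}.npz",**c);im=c["frame"][...,::-1]
    if n=="scene": im=cv2.resize(im[120:330,190:400],(570,570))
    if n=="top": im=cv2.resize(im[80:230,150:300],(570,570))
    cv2.imwrite(f"pics/{n}{tag}.png",im)
E
python3 look.py 1 scene
```

```text
2.5167 [0.4557 0.1484 0.154 ] yaw -68.8729206844522 F [0.49 0.34 0.46] box [ -2.1  -4.6 154. ]
```

View pics/scene1.png

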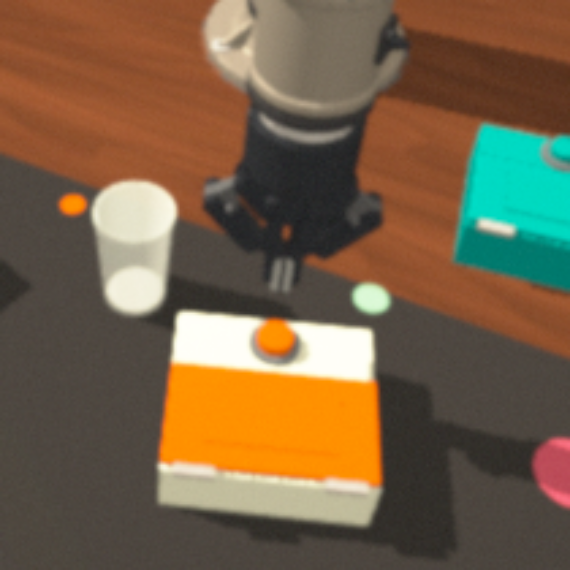

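>>> step_arm:
  targets:
    - [-4, 0, 15, 0, 1]
    - [-5, 0, 35, 0, 1]
    - [-5, 0, 50, 0, 1]
    - [-5, 0, 58, 0, 1]
    - [-5, 0, 62, 0, 1]
    - [-5, 0, 64, 0, 1]
    - [-5, 0, 65, 0, 1]
    - [-5, 0, 65, 0, 1]

```text
t: 3.23
eef_pos: [0.454, 0.1531, 0.0891]
tool_rot: [-0.0, 0.825, -0.565, 0.0]
contact_force: [-0.1, -1.3, 1.7]
gripper_width: -0.001
```

>>> step_arm:
  targets:
    - [0, 0, 1, 0, 1]
    - [0, 0, 2, 0, 1]
    - [0, 0, 3, 0, 1]
    - [0, 0, 3.5, 0, 1]
    - [0, 0, 3.5, 0, 1]

```text
t: 3.65
eef_pos: [0.4541, 0.1531, 0.0851]
tool_rot: [-0.0, 0.825, -0.565, 0.0]
contact_force: [-0.2, -1.7, 4.6]
gripper_width: -0.001
```

```bash
python3 look.py 2 scene
```

```text
3.65 [0.4541 0.1531 0.0851] yaw -68.85797474489682 F [-0.16 -1.66  4.57] box [-2.   0.3 85.1]
```

View pics/scene2.png

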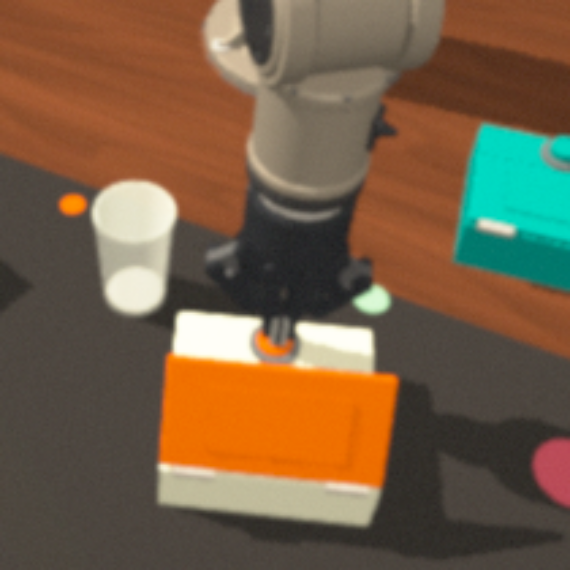

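The lid is freed and rising, with its front edge at crop row ~365. I'll hold the button so the lid can finish its rise.

>>> step_arm:
  targets:
    - [0, 0, 0, 0, 1]
    - [0, 0, 0, 0, 1]
    - [0, 0, 0, 0, 1]
    - [0, 0, 0, 0, 1]
    - [0, 0, 0, 0, 1]
    - [0, 0, 0, 0, 1]
    - [0, 0, 0, 0, 1]
    - [0, 0, 0, 0, 1]
    - [0, 0, 0, 0, 1]
    - [0, 0, 0, 0, 1]

```text
t: 4.53
eef_pos: [0.4541, 0.1531, 0.0851]
tool_rot: [-0.0, 0.825, -0.565, 0.0]
contact_force: [0.1, -1.9, 5.2]
gripper_width: 0.002
```

```bash
python3 look.py 3 scene top
```

```text
4.5333 [0.4541 0.1531 0.0851] yaw -68.85941320281714 F [ 0.05 -1.87  5.15] box [-1.9  0.4 85.1]
```

View pics/scene3.png

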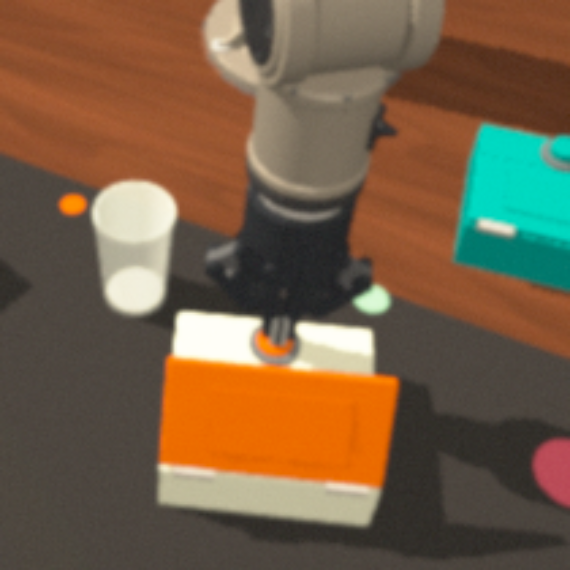

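View pics/top3.png

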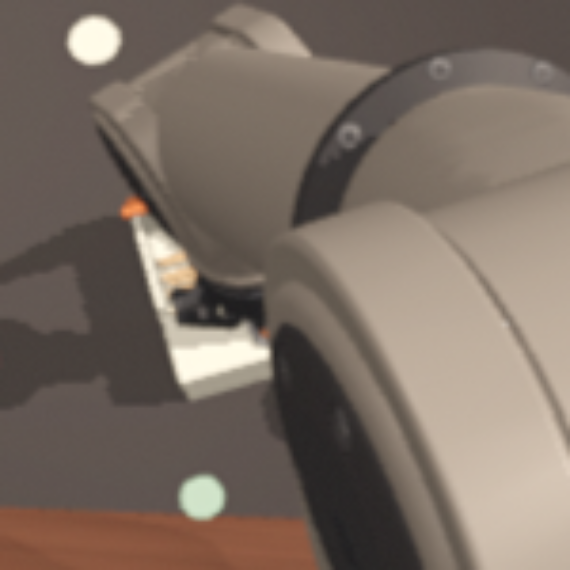

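```bash
cat >> h.py <<'E'
def lid(c,u,v,y):
    o,d=ray(c,u,v);k=(y-(o-BTN)@BY)/(d@BY);p=box(o+k*d);return p.round(1),np.arctan2(p[2]-59,120-p[0]).round(3),np.hypot(p[2]-59,120-p[0])
def ridge(c):
    # orange lid mask corners in the scene view
    h=cv2.cvtColor(c["frame"],cv2.COLOR_RGB2HSV);m=cv2.inRange(h,(5,150,90),(20,255,255));m[:,:235]=0;m[:,360:]=0;m[:225]=0;m[330:]=0
    N,l,s,_=cv2.connectedComponentsWithStats(m);i=1+np.argmax(s[1:,4]);cn=cv2.findContours((l==i).astype(np.uint8),0,1)[0][0]
    return s[i],cv2.approxPolyDP(cn,5,True)[:,0].tolist()
E
python3 - <<'E'
from h import *
c=load("scene3");print(ridge(c))
# edge seen as line: intersect the plane of rays with box midplane y=0
for a,b in (((251.5,251.9),(336.3,259.3)),):
    for u,v,y in ((*a,-80),(*b,80)):print(lid(c,u,v,y))
    # a horizontal edge parallel BY: along the mid-ray find where r=90
    u,v=np.mean([a,b],0);o,d=ray(c,u,v)
    for k in np.linspace(.6,1.1,4001):
        p=box(o+k*d);r=np.hypot(p[2]-59,120-p[0])
        if abs(r-90.1)<.1: print(p.round(1),np.arctan2(p[2]-59,120-p[0]))
E
```

```text
(array([ 248,  251,   90,   49, 3440], dtype=int32), [[251, 251], [249, 290], [331, 298], [335, 258]])
(array([-1028631.6,   -80000. , -1516392.6]), np.float64(-0.975), np.float64(1832472.4727347419))
(array([-241795.5,   80000. , -354466.3]), np.float64(-0.972), np.float64(429198.41638963105))
[ 80.2   0.2 139.9] 1.1138728595305099
[ 80.2   0.2 139.8] 1.1126429327445466
[ 80.1   0.2 139.7] 1.1114112900945954
[30.3  6.6 66.5] 0.0830120004248432
[30.2  6.6 66.4] 0.08178068598420946
[30.1  6.6 66.3] 0.0805510874340862
```

>>> step_arm:
  targets:
    - [0, 0, -6, 0, 1]
    - [0, 0, -20, 0, 1]
    - [0, 0, -38, 0, 1]
    - [0, 0, -50, 0, 1]
    - [0, -5, -53, 0, 1]
    - [0, -15, -53, 0, 1]
    - [0, -28, -53, 0, 1]
    - [0, -38, -53, 0, 1]
    - [0, -45, -53, 0, 1]
    - [0, -50, -53, 0, 1]
    - [0, -52, -53, 0, 1]
    - [0, -54, -53, 0, 1]
    - [0, -55, -53, 0, 1]
    - [0, -55, -53, 0, 1]

```text
t: 5.8
eef_pos: [0.5046, 0.1729, 0.1377]
tool_rot: [0.0, 0.825, -0.565, -0.0]
contact_force: [-0.1, -0.7, -0.3]
gripper_width: -0.005
```

```bash
python3 look.py 4 scene wrist; python3 -c "
from h import *
print(ridge(load('scene4')),ridge(load('scene3')))"
```

```text
5.8 [0.5046 0.1729 0.1377] yaw -68.84386695451508 F [-0.05 -0.65 -0.31] box [ 52.4   0.3 137.7]
(array([ 248,  251,   90,   49, 3429], dtype=int32), [[251, 251], [249, 290], [331, 298], [336, 259]]) (array([ 248,  251,   90,   49, 3440], dtype=int32), [[251, 251], [249, 290], [331, 298], [335, 258]])
```

View pics/scene4.png

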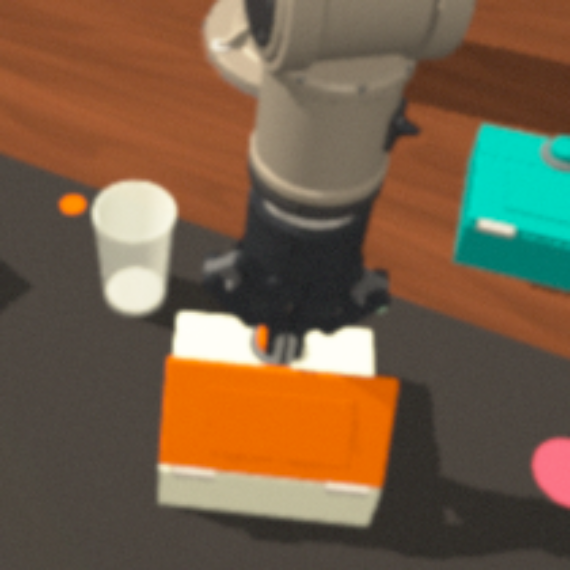

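View pics/wrist4.png

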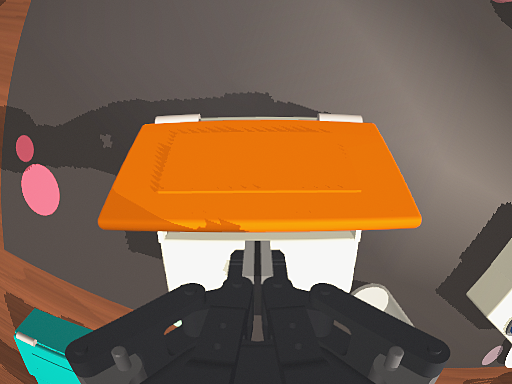

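The wrist view shows the lid's front edge at row ~228, just ahead of the closed fingertips at (257,250). The lid hasn't moved since it popped up. I'll make slow contact.

>>> step_arm:
  targets:
    - [0, -2, 0, 0, 1]
    - [0, -4, 0, 0, 1]
    - [0, -6, 0, 0, 1]
    - [0, -7, 0, 0, 1]
    - [0, -8, 0, 0, 1]
    - [0, -9, 0, 0, 1]
    - [0, -10, 0, 0, 1]
    - [0, -11, 0, 0, 1]
    - [0, -12, 0, 0, 1]
    - [0, -13, 0, 0, 1]
    - [0, -14, 0, 0, 1]
    - [0, -15, 0, 0, 1]
    - [0, -16, 0, 0, 1]
    - [0, -17, 0, 0, 1]
    - [0, -18, 0, 0, 1]
    - [0, -19, 0, 0, 1]
    - [0, -20, 0, 0, 1]

```text
t: 7.32
eef_pos: [0.5236, 0.1803, 0.1378]
tool_rot: [-0.0, 0.825, -0.565, 0.0]
contact_force: [-0.5, -0.8, -0.5]
gripper_width: 0.004
```

```bash
python3 look.py 5 scene wrist; python3 -c "
from h import *
print(ridge(load('scene5')))"
```

```text
7.3167 [0.5236 0.1803 0.1378] yaw -68.84575172228205 F [-0.54 -0.76 -0.48] box [7.270e+01 1.000e-01 1.378e+02]
(array([ 248,  253,   90,   47, 3246], dtype=int32), [[251, 253], [249, 290], [331, 298], [337, 262]])
```

View pics/wrist5.png

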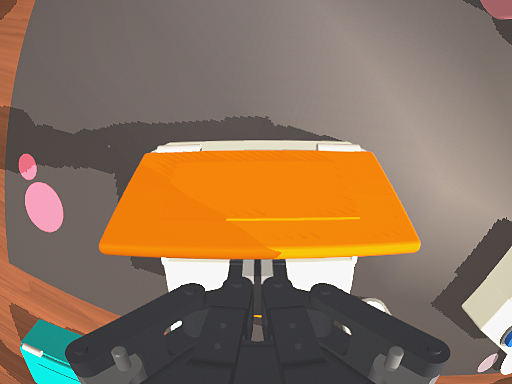

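The fingertips are now touching the lid's front edge at (257,258) and the lid is starting to turn. I'll continue gently.

>>> step_arm:
  targets:
    - [0, -1, 0, 0, 1]
    - [0, -2, 0, 0, 1]
    - [0, -3, 0, 0, 1]
    - [0, -4, 0, 0, 1]
    - [0, -5, 0, 0, 1]
    - [0, -6, 0, 0, 1]
    - [0, -7, 0, 0, 1]
    - [0, -8, 0, 0, 1]
    - [0, -9, 0, 0, 1]
    - [0, -10, 0, 0, 1]
    - [0, -11, 0, 0, 1]
    - [0, -12, 0, 0, 1]
    - [0, -13, 0, 0, 1]
    - [0, -14, 0, 0, 1]
    - [0, -15, 0, 0, 1]
    - [0, -16, 0, 0, 1]
    - [0, -17, 0, 0, 1]
    - [0, -18, 0, 0, 1]
    - [0, -19, 0, 0, 1]
    - [0, -20, 0, 0, 1]

```text
t: 9.08
eef_pos: [0.5422, 0.1875, 0.1378]
tool_rot: [0.0, 0.825, -0.565, 0.0]
contact_force: [0.1, -0.4, -0.5]
gripper_width: -0.003
```

```bash
python3 look.py 6 scene wrist; python3 -c "
from h import *
print(ridge(load('scene6')))"
```

```text
9.0833 [0.5422 0.1875 0.1378] yaw -68.84630801952414 F [ 0.1  -0.38 -0.53] box [ 92.6   0.  137.8]
(array([ 248,  260,   92,   40, 2729], dtype=int32), [[249, 262], [248, 290], [331, 299], [339, 271]])
```

View pics/wrist6.png

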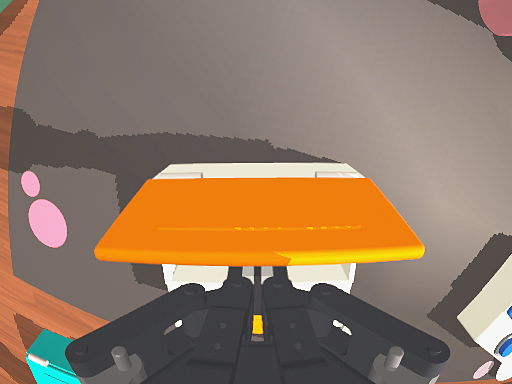

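View pics/scene6.png

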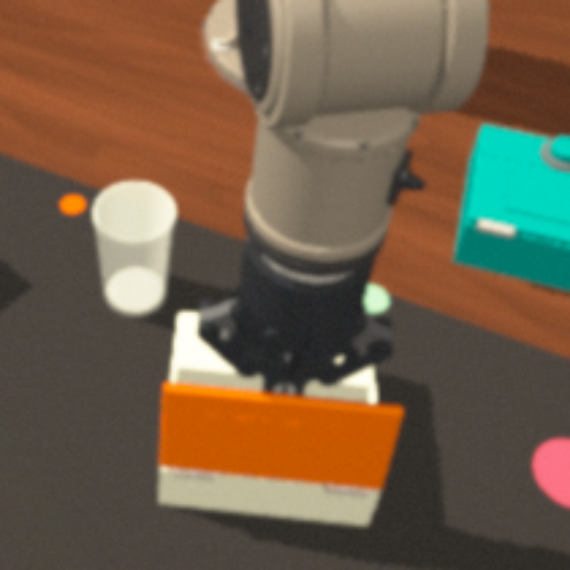

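The lid is still in contact and nearly upright (about 1.4 rad). Its top edge is at scene crop row ~390.

>>> step_arm:
  targets:
    - [0, -1, 0, 0, 1]
    - [0, -2, 0, 0, 1]
    - [0, -3, 0, 0, 1]
    - [0, -4, 0, 0, 1]
    - [0, -5, 0, 0, 1]
    - [0, -6, 0, 0, 1]
    - [0, -7, 0, 0, 1]
    - [0, -8, 0, 0, 1]
    - [0, -9, 0, 0, 1]
    - [0, -10, 0, 0, 1]
    - [0, -11, 0, 0, 1]
    - [0, -12, 0, 0, 1]
    - [0, -13, 0, 0, 1]
    - [0, -14, 0, 0, 1]
    - [0, -15, 0, 0, 1]
    - [0, -16, 0, 0, 1]
    - [0, -17, 0, 0, 1]
    - [0, -18, 0, 0, 1]

```text
t: 10.68
eef_pos: [0.559, 0.194, 0.1378]
tool_rot: [-0.0, 0.825, -0.565, 0.0]
contact_force: [-0.5, 0.7, 0.4]
gripper_width: -0.001
```

```bash
python3 look.py 7 scene wrist; python3 -c "
from h import *
print(ridge(load('scene7')))"
```

```text
10.6833 [0.559  0.194  0.1378] yaw -68.84348225533095 F [-0.45  0.66  0.43] box [ 1.107e+02 -1.000e-01  1.378e+02]
(array([ 248,  270,   92,   31, 2006], dtype=int32), [[248, 271], [251, 292], [330, 300], [339, 283]])
```

View pics/wrist7.png

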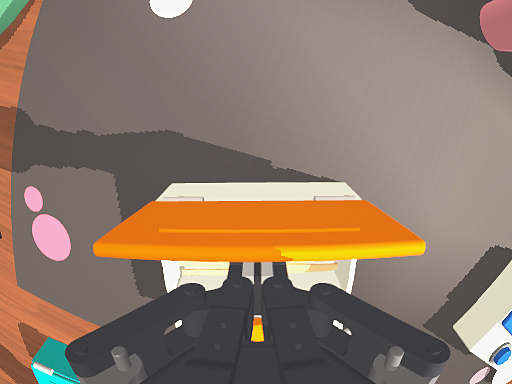

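View pics/scene7.png

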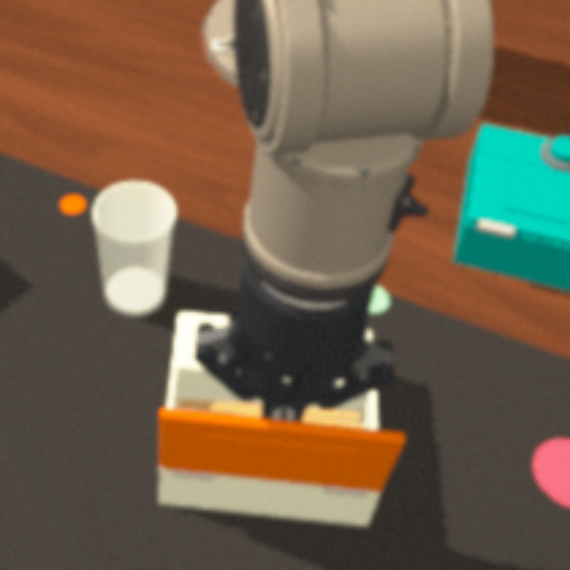

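>>> step_arm:
  targets:
    - [0, -1, 0, 0, 1]
    - [0, -2, 0, 0, 1]
    - [0, -3, 0, 0, 1]
    - [0, -4, 0, 0, 1]
    - [0, -5, 0, 0, 1]
    - [0, -6, 0, 0, 1]
    - [0, -6, 0, 0, 1]

```text
t: 11.37
eef_pos: [0.5639, 0.1959, 0.1377]
tool_rot: [0.001, 0.825, -0.565, -0.0]
contact_force: [-3.0, -1.2, 3.2]
gripper_width: 0.002
```

```bash
cat >> h.py <<'E'
def ang(c):
    s,q=ridge(c);q=sorted(q,key=lambda p:p[0]);L=min(q[:2],key=lambda p:p[1]);Rr=min(q[-2:],key=lambda p:p[1])
    u,v=np.mean([L,Rr],0);o,d=ray(c,u,v);out=[]
    for k in np.linspace(.6,1.1,8001):
        p=box(o+k*d);r=np.hypot(p[2]-59,120-p[0])
        if abs(r-90.1)<.06 and p[2]>100: out.append((p.round(1).tolist(),round(float(np.arctan2(p[2]-59,120-p[0])),3)))
    return q,out[:1]
E
python3 look.py 8 scene; python3 -c "
from h import *
for i in (3,5,6,7,8):print(ang(load(f'scene{i}')))"
```

```text
11.3667 [0.5639 0.1959 0.1377] yaw -68.84358130544416 F [-3.01 -1.2   3.18] box [ 1.159e+02 -1.000e-01  1.377e+02]
([[249, 290], [251, 251], [331, 298], [335, 258]], [([76.7, -1.4, 138.1], 1.07)])
([[249, 290], [251, 253], [331, 298], [337, 262]], [([86.2, 0.3, 142.6], 1.187)])
([[248, 290], [249, 262], [331, 299], [339, 271]], [([109.3, 0.2, 148.5], 1.452)])
([[248, 271], [251, 292], [330, 300], [339, 283]], [([130.8, -0.2, 148.5], 1.691)])
([[247, 275], [248, 290], [331, 300], [339, 287]], [([138.1, -0.7, 147.3], 1.773)])
```

The lid is at its stop: I measure 1.77 rad against the stated 1.75, and the force has risen to about 3 N. I'll back straight off, then rise.

>>> step_arm:
  targets:
    - [0, 1, 0, 0, 1]
    - [0, 2, 0, 0, 1]
    - [0, 4, 0, 0, 1]
    - [0, 8, 0, 0, 1]
    - [0, 15, 0, 0, 1]
    - [0, 25, 0, 0, 1]
    - [0, 38, 0, 0, 1]
    - [0, 52, -2, 0, 1]
    - [0, 66, -10, 0, 1]
    - [0, 80, -25, 0, 1]
    - [0, 92, -45, 0, 1]
    - [0, 98, -70, 0, 1]
    - [0, 100, -95, 0, 1]
    - [0, 100, -110, 0, 1]
    - [0, 100, -115, 0, 1]
    - [0, 100, -115, 0, 1]
    - [0, 100, -115, 0, 1]

```text
t: 12.83
eef_pos: [0.4706, 0.1596, 0.2521]
tool_rot: [0.0, 0.825, -0.565, -0.0]
contact_force: [1.0, -0.4, 0.5]
gripper_width: -0.001
```

```bash
python3 look.py 9 scene wrist; python3 -c "
from h import *
print(ang(load('scene9')))
c=load('scene9');cv2.imwrite('pics/full9.png',c['frame'][...,::-1])
a=load('scene0')['frame'].astype(int);b=c['frame'].astype(int);d=abs(a-b).max(2)
print('beaker diff',d[185:240,220:246].max(),'blue diff',d[170:250,85:180].max())"
```

```text
12.8333 [0.4706 0.1596 0.2521] yaw -68.85215862066046 F [ 1.03 -0.36  0.47] box [ 15.8   0.3 252.1]
([[247, 275], [248, 290], [331, 300], [333, 281], [339, 287]], [([133.3, -6.2, 148.2], 1.719)])
beaker diff 10 blue diff 15
```

View pics/full9.png

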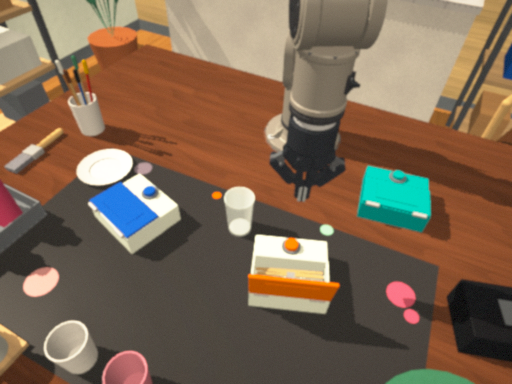

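The lid stands open on its own, with its top edge running from (247,275) to (339,287), the same as at the stop. The blue box and beaker are unchanged, and the gripper is clear.

```bash
python3 -c "
from station import bot
print(bot.hand_in())"
```

```text
the job is handed in; nothing more can be done
None
```

The orange lid is standing fully open on its own, and I handed the job in at about 13 s of the 38 s allowed. I pressed the orange button with the closed fingertips, about 5 N, and the lid sprang up to about 1.1 rad. I then pushed it back at about 12 mm/s until it met its stop, where the force was about 3 N, and backed the gripper away.

**Lid angle:** I measured 1.77 rad at the stop, against the stated 1.75. After I let go, the outer corners of the lid's top edge were at the same pixels. My automatic angle for that last picture read 1.72, because it picked a stray corner point.

**Surroundings:** the blue box and the beaker showed no change from the first picture. I left the turquoise look-alike alone. The gripper touched nothing at the end.

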